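# Refit the two washed jars to a clinic suction unit

### The job

The suction unit's two washed jars are drying in the tray. Put both back on the unit, the wide collection jar in the outer place and the slim overflow jar next to the pump housing: lift each over the retaining lip, turn it so that its hose port is on the side of the thicker locating peg, and lower it gently, without dropping it, until its foot sits flat on the deck over both pegs. Leave both jars free-standing, and leave the saline bottle, pump bottle and carton where they are.

Things in the scene. Friction and masses are not known exactly. Their poses are not given: they have to be found in the camera images.
- collection_jar_center (a point): Middle of the wide collection jar: loose, 182 mm tall, 0.3 to 0.6 kg, standing in the tray; this point is on its axis, 91 mm above its underside. Clear round body 94 mm across, white lid 100 mm across with its top 145 mm above the underside. The jar's z is up, its x points to its hose port.
- collection_jar_handle (a point): Centre of the collection jar's white bar handle, a bridge over the lid, on the jar's axis, 80 mm above the jar's middle. The bar is 14 mm thick (along the jar's x), 70 mm long (y) and 22 mm high, with 15 mm of free space down to the lid. A grey stub 15 mm wide, 12 mm high, stands on the lid at x = -28 mm.
- collection_jar_port (a point): Tip of the collection jar's hose port, a 12 mm tube that sticks out sideways from the lid's rim along the jar's +x, 72 mm from the axis, 137 mm above the underside.
- collection_jar: The collection jar's foot: a grey block 88 (x) x 60 (y) x 18 mm under the body; the origin is the centre of its underside. Two sockets go through it on the jar's x axis: 20 mm wide at x = +28 mm (below the hose port) and 12 mm wide at x = -28 mm.
- overflow_jar_center (a point): Middle of the slim overflow jar: loose, 162 mm tall, 0.15 to 0.3 kg, standing in the tray; this point is on its axis, 81 mm above its underside. Clear round body 64 mm across, white lid 70 mm across with its top 125 mm above the underside. The jar's z is up, its x points to its hose port.
- overflow_jar_handle (a point): Centre of the overflow jar's white bar handle, a bridge over the lid, on the jar's axis, 70 mm above the jar's middle. The bar is 14 mm thick (along the jar's x), 50 mm long (y) and 22 mm high, with 15 mm of free space down to the lid. A grey stub 15 mm wide, 12 mm high, stands on the lid at x = -19 mm.
- overflow_jar_port (a point): Tip of the overflow jar's hose port, a 12 mm tube that sticks out sideways from the lid's rim along the jar's +x, 57 mm from the axis, 117 mm above the underside.
- overflow_jar: The overflow jar's foot: a grey block 68 (x) x 40 (y) x 18 mm under the body; the origin is the centre of its underside. Two sockets go through it on the jar's x axis: 20 mm wide at x = +19 mm (below the hose port) and 12 mm wide at x = -19 mm.
- collection_bay (a point): The collection jar's place on the unit: midway between its two pegs, on the deck surface. x points from the thin to the thick peg, y to the pump housing, z up. Pegs: 18 mm thick at x = +28 mm, 10 mm at x = -28 mm, both 15.5 mm high, straight for 7 mm, then tapering to half their width. A seated jar has its axis here, its x along this x and its underside at this height.
- overflow_bay (a point): The overflow jar's place: midway between its two pegs, on the same deck, 110 mm farther along +y, 53 mm from the pump housing's side. Axes as in the other place. Pegs: 18 mm thick at x = +19 mm, 10 mm at x = -19 mm, heights and taper the same.
- suction_unit: The fixed white suction unit. Origin: at bench height below the middle of the jar deck, which is 132 (x) x 230 (y) mm and 30 mm above the bench. A retaining lip 6 mm thick and 22 mm high stands on the deck's -x, +x and -y edges; the pump housing closes its +y edge. The collection place is at y = -48 mm, the overflow place at y = +62 mm.
- pump_housing (a point): Centre of the top of the unit's pump housing, 169 mm above the bench, with gauge and knob on it; a round filter sticks out of its +x side, the side of the thicker pegs. The housing measures 172 (x) x 170 (y) mm; the gauge and knob stand up to 20 mm above its top and the carrying handle along its far (+y) edge 39 mm.
- drying_tray: Fixed steel tray in which both jars and the saline bottle stand, in any order: 260 (x) x 230 (y) mm, 26 mm high, walls and floor 4 mm thick. Origin: centre of its underside, on the bench.
- saline_bottle_center (a point): Middle of a clear saline bottle, 58 mm across and 145 mm tall, standing in the tray near the jars. A bystander.
- pump_bottle_center (a point): Middle (117 mm above the bench) of a white pump bottle of hand disinfectant, 0.45 kg, standing between tray and unit: body 66 mm across up to 130 mm, narrowing to a pump head 233 mm above the bench, with a spout reaching 40 mm along its own -x. A bystander.
- suture_carton_center (a point): Middle of a suture carton, 125 x 90 x 55 mm, lying on the bench beyond the work. A bystander.
Not all that is in view belongs to the job. What is shaped like the collection_jar but pink or yellow is not meant.

How it is judged:
At the end, for the whole second after the job is handed in: Each jar stands upright (within 0.05 rad) and at rest in its own place, its axis within 5 mm of the place's centre, turned within 0.1 rad, and fully down over the pegs (foot within 4 mm of the deck) (horizontal distance between collection_jar_center and collection_bay below 0.005 m and z of collection_jar in the frame of collection_bay below 0.004 m and angle between each of collection_jar_center, overflow_jar_center's own z axis and vertical below 0.05 rad and angle between the x axis of collection_jar_center and the x axis of collection_bay, either way round below 0.1 rad and linear speed of each of collection_jar, overflow_jar below 0.02 m/s and horizontal distance between overflow_jar_center and overflow_bay below 0.005 m and z of overflow_jar in the frame of overflow_bay below 0.004 m and angle between the x axis of overflow_jar_center and the x axis of overflow_bay, either way round below 0.1 rad); the robot touches nothing.
It fails at once if the saline bottle is shifted more than 30 mm or knocked over (distance of saline_bottle_center from where it was at the start of the episode above 0.03 m).
It fails at once if the pump bottle is shifted more than 30 mm or knocked over (distance of pump_bottle_center from where it was at the start of the episode above 0.03 m).
It fails at once if the suture carton is shifted more than 30 mm or knocked over (distance of suture_carton_center from where it was at the start of the episode above 0.03 m).
It fails at once if the collection jar is dropped into place (comes down on the deck from about 10 mm or more) (linear speed of collection_jar above 0.45 m/s and z of collection_jar in the frame of collection_bay below 0.02 m and horizontal distance between collection_jar_center and collection_bay below 0.05 m).
It fails at once if the overflow jar is dropped into place (comes down on the deck from about 10 mm or more) (linear speed of overflow_jar above 0.45 m/s and z of overflow_jar in the frame of overflow_bay below 0.02 m and horizontal distance between overflow_jar_center and overflow_bay below 0.05 m).
It also fails if it takes over 72 s, if anything falls off the work surface, if the arm or the gripper's body presses on something with over 40 N, if the wrist force passes 120 N, or if a joint passes its speed limit or range.

### The arm

A 6-joint arm with a two-finger parallel gripper is mounted at the origin on the work surface. World frame = base frame: x ahead of the robot, y to its left, z up, the work surface at z = 0. Lengths are in m, angles in rad, forces in N, time in s.
With the tool pointing down it reaches from about 0.25 to 0.725 m from the base axis. Payload 4 kg.
Tool frame: the origin (TCP) lies midway between the tips of the shut fingers; the grasp point (between the pads) lies 19 mm behind it (bot.grip_point_offset is the distance from the TCP to the grasp point, in m); z points along the fingers, y is the line along which they close (so a half turn about z gives the same grasp; the last joint's range is limited). The gripper opens to 85 mm and grips with 20 to 120 N. Pads are 22 mm wide; open, the fingers measure 114 mm over their backs; the gripper's body (76 mm by 85 mm) begins 54 mm behind the grasp point. The pads swing forward as they close: fully open they stand 13 mm farther back than shut.
Start: joints at [-1.16, 0.241, 0.005, 1.335, 0, 1.571], TCP at [0.2, -0.458, 0.231] pointing down, gripper open.
Joint ranges: [-2.72, 2.72], [-1.05, 1.87], [-1.09, 1.28], [-1.99, 2.15], [-1.42, 1.44], [-3.14, 3.14]. Speed limits (rad/s): [2.79, 2.79, 3.14, 3.14, 3.14, 3.14].

### API

Orientations are given as a unit quaternion [x, y, z, w].
In Python, from workcell import bot gives the robot as it stands.
- The arm moves only by the tool step_arm, never from a script. Its argument "targets" is text: rows parted by semicolons, each of 7 numbers parted by spaces: the opening, from -1 (shut) to 1 (fully open), so that 0 is half open, then the shift along the world's x, y, z normalised to -1 to 1, where 1 is 0.5 m, then the turn, a rotation vector about the world's x, y, z normalised to -1 to 1, where 1 is pi/4 rad. In form: gripper x y z wx wy wz; .... A call has 1 to 10 rows; each row is the pose to reach, as a shift and turn from the pose commanded when the call began; what a row does not reach only later rows make up. A row lasts 1/12 s, in which the tool goes at most 41.7 mm and 7.16 degrees, less where a joint would pass 70% of its speed; a pose out of reach is approached as far as the arm can. A call with a number of a shift or a turn outside -1 to 1 is refused whole. A call with a gripper value outside its range is refused whole. The fingers move at their own pace and stop on an object; the grip force is fixed at half the most. Time passes only in rows, so rows that repeat a pose let the fingers close. It gives the time, the measured TCP pose, the force, the opening and the grip force at its end, in the units of the state.
- bot.get_obs(): the state, without advancing time (a new reading comes with each control period).
- bot.camera(name): name is "side" or "top"; returns the picture (400x640x3 uint8, red, green, blue); there is no depth.
- bot.camera_info(name): a dict with "vertical_fov" (degrees; the focal length in pixels is half the picture's height over the tangent of half this angle, whatever the lens; pixels are square), "cx", "cy" (the principal point, pixels), "pose" (4x4, takes a point from camera to world coordinates). Camera axes: x right, y up, looking along -z (the intrinsics and any distortion apply to the point x, -y, -z); pixel columns grow to the right and rows downward; lengths in m; the calibration is good to about 2 mm. A picture is of the moment at which its call begins. camera_info takes no time and is no camera call.
- bot.job_done(): hands the job in; it is judged then, once.
The state is a dict: "clock": time; "joint_pos": joint angles; "joint_vel": joint speeds; "tau": joint torques, N m; "eef_pos": TCP position; "tool_rot": TCP orientation; "ft_force": force on the tool from outside, world axes, zero at the start; "ft_torque": the same for the moment, N m; "grip_width": finger opening in m; "grasp_force": force on a finger pad.
Only numpy, scipy, OpenCV 4.12 (cv2) and the standard library are available. Lean on these libraries where they do the work, as an engineer would, in place of code of your own. Each camera call takes 0.05 s, during which the arm holds its last target. There are 200 camera calls.

## Working session

There is one attempt and no reset: what is moved stays moved. The work goes in short steps, Python scripts to look and compute and a tool call to move; the robot and the scene stay as the last step left them, time stands still between calls to the robot, and variables do not carry over. Pictures are saved under pics/ and viewed, at most 10 in all, crops included, and the job is handed in when it is done.

Besides the shell and the picture viewer there is one more tool, called as name(argument=value, ...) on one line, values as JSON. step_arm: Moves the arm, as the interface text tells. Scaled input: -1 to 1 covers 0.5 m each way for a shift and pi/4 rad each way for a turn. Its arguments: {"type":"object","properties":{"targets":{"type":"string"}},"required":["targets"]}

```bash
mkdir -p pics; python3 - <<'E'
from workcell import bot
import cv2, numpy as np
for n in ("side","top"):
    im=bot.camera(n); cv2.imwrite(f"pics/{n}0.png",im[:,:,::-1])
    i=bot.camera_info(n); print(n,{k:(np.round(v,4).tolist() if k=="pose" else v) for k,v in i.items()})
o=bot.get_obs(); print(o["clock"],o["eef_pos"],o["tool_rot"],o["grip_width"],bot.grip_point_offset)
E
```

```text
side {'vertical_fov': 42.19688114804122, 'cx': 315.2979942969404, 'cy': 202.76763275456142, 'pose': [[-0.841, 0.2987, -0.4511, 0.0116], [-0.5406, -0.4976, 0.6784, 0.8409], [-0.0218, 0.8144, 0.5799, 0.8813], [0.0, 0.0, 0.0, 1.0]]}
top {'vertical_fov': 57.716236903677135, 'cx': 323.42988915078644, 'cy': 195.6863455238939, 'pose': [[0.1209, 0.9719, -0.2019, 0.4171], [-0.9927, 0.1184, -0.0245, -0.0553], [0.0001, 0.2034, 0.9791, 1.102], [0.0, 0.0, 0.0, 1.0]]}
0.1 [ 0.19947654 -0.45785764  0.23048623] [ 9.78975124e-01  2.03977399e-01 -1.62222451e-04 -9.49581293e-04] 0.08504130616125688 0.0187
```

View pics/top0.png

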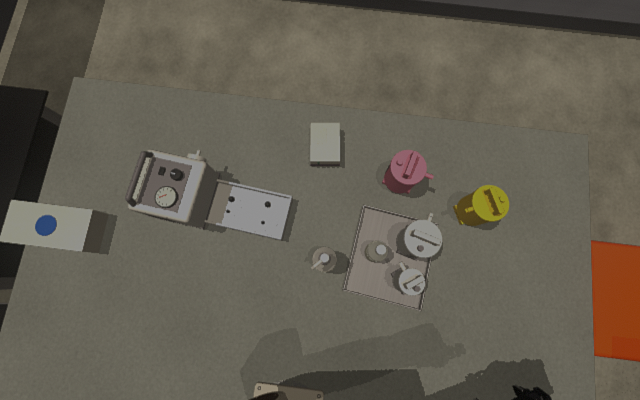

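View pics/side0.png

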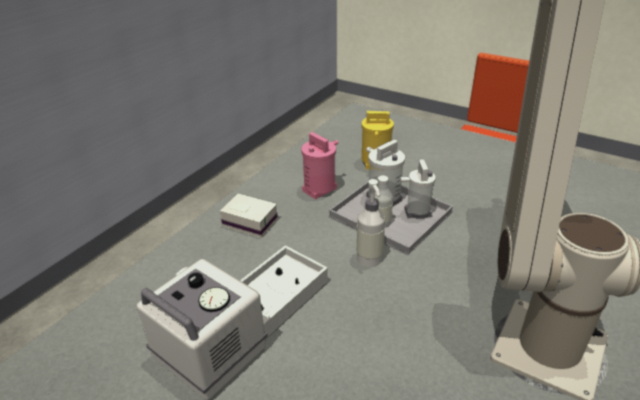

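```bash
cat > h.py <<'E'
from workcell import bot
import cv2, numpy as np
def K(n):
    i=bot.camera_info(n); f=200/np.tan(np.radians(i["vertical_fov"]/2)); return f,i["cx"],i["cy"],np.array(i["pose"])
def ray(n,u,v):
    f,cx,cy,P=K(n); d=P[:3,:3]@np.array([(u-cx)/f,-(v-cy)/f,-1]); return P[:3,3],d
def onz(n,u,v,z):
    o,d=ray(n,u,v); return o+d*(z-o[2])/d[2]
def proj(n,p):
    f,cx,cy,P=K(n); q=P[:3,:3].T@(np.array(p)-P[:3,3]); return np.array([cx-f*q[0]/q[2],cy+f*q[1]/q[2]])
E
python3 - <<'E'
import cv2,numpy as np
t=cv2.imread("pics/top0.png"); s=cv2.imread("pics/side0.png")
def c(im,x,y,w,h,W,H):
    return cv2.resize(im[y:y+h,x:x+w],(W,H),interpolation=cv2.INTER_CUBIC)
cv2.imwrite("pics/c1.png",np.vstack([np.hstack([c(t,205,175,100,75,400,300),c(t,340,200,110,82,400,300)]),
 np.hstack([c(s,230,235,110,82,400,300),c(s,340,130,110,82,400,300)])]))
E
```

```text
(no output)
```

View pics/c1.png

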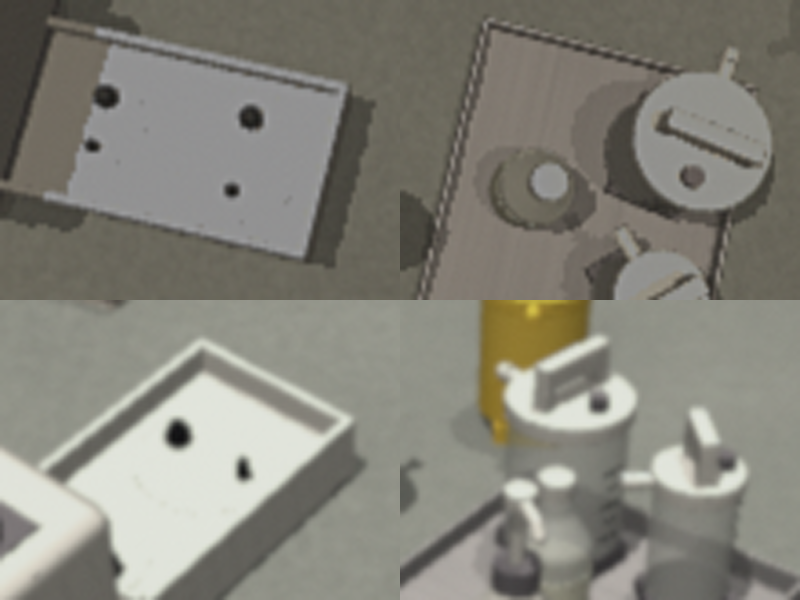

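```bash
python3 - <<'E'
from h import *
t=cv2.imread("pics/top0.png"); g=cv2.cvtColor(t,cv2.COLOR_BGR2GRAY); S=cv2.cvtColor(t,cv2.COLOR_BGR2HSV)[...,1]
def w(u,v,z): return np.round(onz("top",u,v,z),4)
# pegs: darkness-weighted centroids
P={}
for nm,(u,v,r) in dict(cT=(267.5,204.5,5),cN=(263,222.5,4),oT=(231.5,199,5),oN=(228,211.5,3)).items():
    a,b,r0=round(u),round(v),r; p=g[b-r0:b+r0+1,a-r0:a+r0+1].astype(float)
    W=np.clip(0.6*np.percentile(p,90)-p,0,None); yy,xx=np.mgrid[b-r0:b+r0+1,a-r0:a+r0+1]
    uu,vv=(W*xx).sum()/W.sum(),(W*yy).sum()/W.sum(); P[nm]=onz("top",uu,vv,.038)
    print(nm,round(uu,2),round(vv,2),P[nm].round(4))
for k in "co":
    d=P[k+"T"]-P[k+"N"]; print(k,"mid",(P[k+"T"]+P[k+"N"])[:2]/2,"len",np.hypot(*d[:2]),"yaw",np.arctan2(d[1],d[0]))
m=(P["oT"]+P["oN"]-P["cT"]-P["cN"])/2; print("spacing",np.hypot(*m[:2]),"yaw",np.arctan2(-m[0],m[1]))
# lids
k=np.ones((3,3),np.uint8)
for nm,(u,v,z,D) in dict(coll=(423,239,.149,.1),over=(411,282,.129,.07)).items():
    M=((g>135)&(S<40)).astype(np.uint8)
    n=25 if nm=="coll" else 17
    B=np.zeros_like(M); B[v-n:v+n,u-n:u+n]=M[v-n:v+n,u-n:u+n]
    B=cv2.morphologyEx(B,cv2.MORPH_CLOSE,np.ones((5,5),np.uint8))
    O=cv2.morphologyEx(B,cv2.MORPH_OPEN,cv2.getStructuringElement(2,(13,13)))
    c=max(cv2.findContours(O,0,1)[0],key=cv2.contourArea); e=cv2.fitEllipse(cv2.convexHull(c)); 
    C=onz("top",*e[0],z); print(nm,e,C.round(4),"diam ~",np.mean(e[1])*(1.102-z)/363)
    cs=cv2.findContours(M,0,1)[0]
    T=cv2.subtract(B,cv2.dilate(O,k)); ys,xs=np.nonzero(T); print("rest",list(zip(xs,ys))[:40])
E
python3 -c "
import cv2
t=cv2.imread('pics/top0.png');cv2.imwrite('pics/c2.png',cv2.resize(t[210:300,385:445],(400,600),interpolation=cv2.INTER_CUBIC))"
```

```text
cT 267.3 204.14 [0.5907 0.1343 0.038 ]
cN 262.54 222.2 [0.5355 0.14   0.038 ]
oT 231.09 198.87 [0.5935 0.2441 0.038 ]
oN 227.64 211.08 [0.5558 0.2479 0.038 ]
c mid [0.56309407 0.13710888] len 0.055519242057346596 yaw -0.10306189234597392
o mid [0.57461743 0.24601758] len 0.03788151103875842 yaw -0.10058056953399766
spacing 0.10951662911569023 yaw -0.10541533506990647
coll ((423.00665283203125, 237.46688842773438), (34.989009857177734, 37.69019317626953), 125.41801452636719) [ 0.5341 -0.3039  0.149 ] diam ~ 0.09540396761828546
rest [(np.int64(430), np.int64(214)), (np.int64(431), np.int64(214)), (np.int64(432), np.int64(214)), (np.int64(430), np.int64(215)), (np.int64(431), np.int64(215)), (np.int64(432), np.int64(215)), (np.int64(430), np.int64(216)), (np.int64(431), np.int64(216)), (np.int64(429), np.int64(217)), (np.int64(430), np.int64(217)), (np.int64(431), np.int64(217)), (np.int64(429), np.int64(218)), (np.int64(430), np.int64(218)), (np.int64(431), np.int64(218)), (np.int64(429), np.int64(219)), (np.int64(430), np.int64(219)), (np.int64(431), np.int64(219)), (np.int64(409), np
[... 1461 characters left out ...]
.int64(424), np.int64(284)), (np.int64(422), np.int64(285)), (np.int64(423), np.int64(285)), (np.int64(424), np.int64(285)), (np.int64(420), np.int64(286)), (np.int64(421), np.int64(286)), (np.int64(422), np.int64(286)), (np.int64(423), np.int64(286)), (np.int64(420), np.int64(287)), (np.int64(421), np.int64(287)), (np.int64(422), np.int64(287)), (np.int64(423), np.int64(287)), (np.int64(420), np.int64(288)), (np.int64(421), np.int64(288)), (np.int64(422), np.int64(288)), (np.int64(423), np.int64(288)), (np.int64(420), np.int64(289)), (np.int64(421), np.int64(289)), (np.int64(422), np.int64(289)), (np.int64(420), np.int64(290)), (np.int64(421), np.int64(290)), (np.int64(413), np.int64(291))]
```

View pics/c2.png

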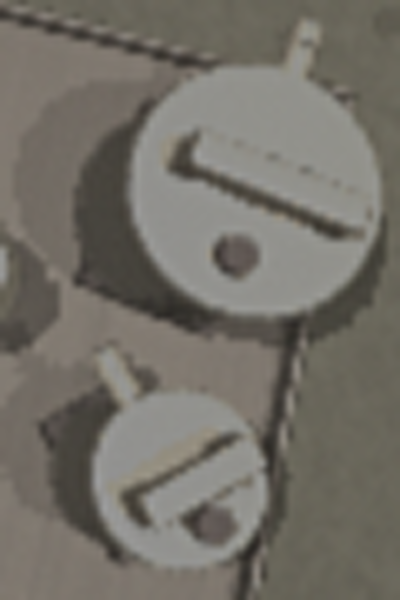

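```bash
python3 - <<'E'
from h import *
f=lambda u,v,z: onz("top",u,v,z)
for nm,L,S,T,zb,h in (("coll",(423,238.1),(419.9,247.75),(431,213.1),.004,.145),("over",(411.7,281.4),(416.3,288.1),(400.7,262.3),.004,.125)):
    l=f(*L,zb+h-.002); s=f(*S,zb+h+.009); t=f(*T,zb+h-.008)
    print(nm,"lid",l.round(4),"port d",np.hypot(*(t-l)[:2]).round(4),"yaw",np.arctan2(*(t-l)[1::-1]).round(3),
      "stub d",np.hypot(*(l-s)[:2]).round(4),"yaw",np.arctan2(*(l-s)[1::-1]).round(3),"t-s yaw",np.arctan2(*(t-s)[1::-1]).round(3),
      "side handle px",proj("side",[*l[:2],zb+h+.026]).round(1), "top handle px",proj("top",[*l[:2],zb+h+.037]).round(1))
print("saline",f(381,250,.149),"pump head",f(324,260,.233),"carton",f(325,144,.055))
print("bay side px",proj("side",[.5907,.1343,.038]),proj("side",[.5355,.14,.038]))
s=cv2.imread("pics/side0.png"); g=cv2.cvtColor(s,cv2.COLOR_BGR2GRAY)
for (u,v) in ((279,272),(297,281.5)):
    a,b=round(u),round(v);p=g[b-6:b+7,a-5:a+6].astype(float);W=np.clip(.5*np.percentile(p,90)-p,0,None);yy,xx=np.mgrid[b-6:b+7,a-5:a+6]
    print((W*xx).sum()/W.sum(),(W*yy).sum()/W.sum())
E
```

```text
coll lid [ 0.5327 -0.3045  0.147 ] port d 0.0724 yaw -0.258 stub d 0.0286 yaw -0.327 t-s yaw -0.277 side handle px [386.9 147.9] top handle px [427.2 236.7]
over lid [ 0.4187 -0.2878  0.127 ] port d 0.0554 yaw 0.597 stub d 0.0185 yaw 0.593 t-s yaw 0.596 side handle px [422.6 168.1] top handle px [415.4 281.8]
saline [ 0.48844427 -0.19753417  0.149     ] pump head [ 0.44261824 -0.05361112  0.233     ] carton [ 0.79264047 -0.01445859  0.055     ]
bay side px [278.76313941 271.13368434] [296.59590485 281.11368031]
278.553220648698 271.36820465966196
296.4566473988439 281.13487475915224
```

step_arm(targets="0.2 0.44 0.34 0.14 0 0 1; 0.2 0.44 0.34 0.14 0 0 1; 0.2 0.44 0.34 0.14 0 0 1; 0.2 0.44 0.34 0.14 0 0 1; 0.2 0.44 0.34 0.14 0 0 1; 0.2 0.44 0.34 0.14 0 0 1; 0.2 0.44 0.34 0.14 0 0 1; 0.2 0.44 0.34 0.14 0 0 1; 0.2 0.44 0.34 0.14 0 0 1; 0.2 0.44 0.34 0.14 0 0 1")

```text
clock: 0.93
eef_pos: [0.4193, -0.2882, 0.3006]
tool_rot: [0.826, 0.563, -0.001, -0.001]
ft_force: [-0.2, 0.1, -0.4]
grip_width: 0.0512
grasp_force: 0.0
```

step_arm(targets="0.2 0 0 0 0 0 1; 0.2 0 0 0 0 0 1; 0.2 0 0 0 0 0 1; 0.2 0 0 0 0 0 1; 0.2 0 0 0 0 0 1; 0.2 0 0 0 0 0 1; 0.2 0 0 0 0 0 1; 0.2 0 0 0 0 0 1")

```text
clock: 1.6
eef_pos: [0.418, -0.2895, 0.3007]
tool_rot: [0.549, 0.836, -0.0, -0.001]
ft_force: [-0.8, 0.4, 0.1]
grip_width: 0.0513
grasp_force: 0.0
```

step_arm(targets="0.2 0 0 0 0 0 0.236; 0.2 0 0 0 0 0 0.236; 0.2 0 0 0 0 0 0.236; 0.2 0 0 0 0 0 0.236")

```text
clock: 1.93
eef_pos: [0.4188, -0.289, 0.301]
tool_rot: [0.47, 0.883, -0.0, -0.0]
ft_force: [-0.3, -0.2, -0.2]
grip_width: 0.0514
grasp_force: 0.0
```

step_arm(targets="0.2 0 0 -0.2 0 0 0; 0.2 0 0 -0.2 0 0 0; 0.2 0 0 -0.2 0 0 0; 0.2 0 0.002 -0.22 0 0 0; 0.2 0 0.002 -0.22 0 0 0; 0.2 0 0.002 -0.22 0 0 0")

```text
clock: 2.43
eef_pos: [0.4199, -0.2878, 0.1919]
tool_rot: [0.469, 0.883, -0.0, 0.0]
ft_force: [-0.3, 0.3, -0.3]
grip_width: 0.0511
grasp_force: 0.0
```

```bash
python3 - <<'E'
from h import *
t=bot.camera("top"); s=bot.camera("side")
c=lambda im,x,y,w,h:cv2.resize(im[y:y+h,x:x+w,::-1],(400,400),interpolation=cv2.INTER_CUBIC)
cv2.imwrite("pics/c3.png",np.hstack([c(t,365,225,100,100),c(s,375,110,100,100)]))
E
```

```text
(no output)
```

View pics/c3.png

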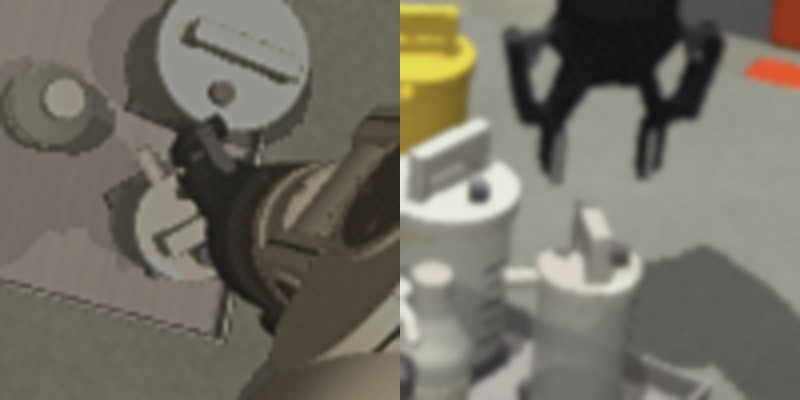

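step_arm(targets="0.2 -0.002 0 -0.05 0 0 0; 0.2 -0.002 0 -0.08 0 0 0; 0.2 -0.002 0 -0.096 0 0 0; 0.2 -0.002 0 -0.096 0 0 0; 0.2 -0.002 0 -0.096 0 0 0")

```text
clock: 2.95
eef_pos: [0.4193, -0.2878, 0.1443]
tool_rot: [0.468, 0.884, -0.0, 0.001]
ft_force: [-0.2, -0.6, 1.0]
grip_width: 0.0515
grasp_force: 0.0
```

step_arm(targets="-0.2 0 0 0 0 0 0; -0.5 0 0 0 0 0 0; -0.8 0 0 0 0 0 0; -1 0 0 0 0 0 0; -1 0 0 0 0 0 0; -1 0 0 0 0 0 0; -1 0 0 0 0 0 0; -1 0 0 0 0 0 0")

```text
clock: 3.62
eef_pos: [0.4196, -0.288, 0.1445]
tool_rot: [0.468, 0.884, -0.0, 0.001]
ft_force: [-0.9, -0.8, 5.8]
grip_width: 0.0129
grasp_force: 60.2
```

step_arm(targets="-1 0 0 0.02 0 0 0; -1 0 0 0.06 0 0 0; -1 0 0 0.1 0 0 0; -1 0 0 0.16 0 0 0; -1 0 0 0.22 0 0 0; -1 0 0 0.28 0 0 0; -1 0 0 0.34 0 0 0; -1 0 0 0.36 0 0 0; -1 0 0 0.36 0 0 0")

```text
clock: 4.37
eef_pos: [0.4195, -0.288, 0.3268]
tool_rot: [0.468, 0.884, -0.0, 0.003]
ft_force: [0.9, 1.0, -1.5]
grip_width: 0.0127
grasp_force: 59.2
```

step_arm(targets="-1 0.03 0.04 0 0 0 0; -1 0.07 0.09 0 0 0 0; -1 0.11 0.14 0 0 0 0; -1 0.15 0.19 0 0 0 -0.1; -1 0.19 0.24 0 0 0 -0.2; -1 0.23 0.29 0 0 0 -0.3; -1 0.27 0.34 0 0 0 -0.4; -1 0.31 0.39 0 0 0 -0.5; -1 0.33 0.45 0 0 0 -0.6; -1 0.34 0.51 0 0 0 -0.7")

```text
clock: 5.2
eef_pos: [0.589, -0.031, 0.3202]
tool_rot: [0.692, 0.722, -0.002, -0.002]
ft_force: [1.0, -0.9, -1.5]
grip_width: 0.0126
grasp_force: 59.3
```

step_arm(targets="-1 0.01 0.06 0 0 0 -0.1; -1 0.01 0.12 0 0 0 -0.2; -1 0.01 0.18 0 0 0 -0.2; -1 0 0.24 0 0 0 -0.2; -1 0 0.3 0 0 0 -0.2; -1 0 0.36 0 0 0 -0.2; -1 -0.02 0.42 0 0 0 -0.2; -1 -0.03 0.48 0 0 0 -0.2; -1 -0.03 0.52 0 0 0 -0.2; -1 -0.03 0.54 0 0 0 -0.2")

```text
clock: 6.03
eef_pos: [0.5722, 0.2403, 0.321]
tool_rot: [0.744, 0.668, -0.002, -0.001]
ft_force: [0.7, -0.5, -1.8]
grip_width: 0.0127
grasp_force: 59.2
```

step_arm(targets="-1 0.005 0.011 -0.05 0 0 0; -1 0.005 0.011 -0.1 0 0 0; -1 0.005 0.011 -0.15 0 0 0; -1 0.005 0.011 -0.19 0 0 0; -1 0.005 0.011 -0.21 0 0 0; -1 0.005 0.011 -0.21 0 0 0; -1 0.005 0.011 -0.21 0 0 0; -1 0.005 0.011 -0.21 0 0 0")

```text
clock: 6.7
eef_pos: [0.577, 0.243, 0.2197]
tool_rot: [0.745, 0.667, 0.001, 0.0]
ft_force: [-0.9, -0.0, -1.8]
grip_width: 0.0127
grasp_force: 59.1
```

```bash
python3 - <<'E'
from h import *
t=bot.camera("top"); s=bot.camera("side")
cv2.imwrite("pics/t4.png",t[:,:,::-1]); cv2.imwrite("pics/s4.png",s[:,:,::-1])
c=lambda im,x,y,w,h:cv2.resize(im[y:y+h,x:x+w,::-1],(400,480),interpolation=cv2.INTER_CUBIC)
cv2.imwrite("pics/c4.png",np.hstack([c(t,190,155,100,120),c(s,190,180,110,132)]))
E
```

```text
(no output)
```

View pics/c4.png

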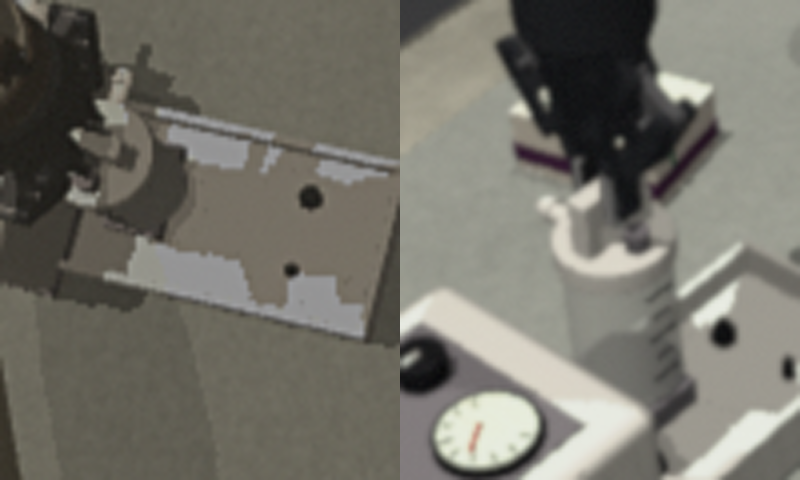

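```bash
cat >> h.py <<'E'
def lid(n,c,zl,r):
    a=np.linspace(0,2*np.pi,180); p=np.array([proj(n,[c[0]+r*np.cos(b),c[1]+r*np.sin(b),zl]) for b in a]); return p.min(0).round(1),p.max(0).round(1)
E
python3 - <<'E'
from h import *
o=bot.get_obs(); e=o["eef_pos"]; q=o["tool_rot"]; y=2*np.arctan2(q[1],q[0])-np.pi/2; print(e.round(4),"yaw",y.round(3),o["ft_force"].round(1))
u=e[2]-.1405; d=np.array([np.cos(y),np.sin(y)])
print("stub s",proj("side",[*(e[:2]-.019*d),u+.133]),"port s",proj("side",[*(e[:2]+.056*d),u+.117]),"port t",proj("top",[*(e[:2]+.056*d),u+.117]))
print("lid side",lid("side",e,u+.123,.035),"lid top",lid("top",e,u+.123,.035))
# edges along the side row of the lid centre
s=cv2.imread("pics/s4.png");t=cv2.imread("pics/t4.png")
for v in (246,248,250): print(v,[int(x) for x in cv2.cvtColor(s,6)[v,226:282]] )
for v in (190,193,196): print(v,[int(x) for x in cv2.cvtColor(t,6)[v,216:236]])
# jar mm per px along side image u, v
print(proj("side",[.001+e[0],e[1],u+.123])-proj("side",[e[0],e[1],u+.123]),proj("side",[e[0],.001+e[1],u+.123])-proj("side",[e[0],e[1],u+.123]))
E
```

```text
[0.5772 0.2433 0.2202] yaw -0.111 [ 0.5 -0.5 -1.6]
stub s [253.7476896  245.12238091] port s [228.90976304 236.85318491] port t [221.0939605 172.3636845]
lid side (array([230.2, 234.4]), array([264.8, 256.6])) lid top (array([200.3, 179.1]), array([228. , 206.1]))
246 [150, 150, 152, 150, 152, 172, 205, 215, 215, 212, 196, 161, 139, 136, 135, 126, 109, 100, 103, 111, 120, 129, 139, 142, 135, 115, 88, 78, 80, 76, 70, 64, 77, 106, 122, 127, 133, 132, 124, 116, 132, 150, 155, 154, 153, 154, 154, 154, 155, 155, 156, 155, 156, 157, 157, 158]
248 [147, 147, 150, 150, 152, 163, 192, 210, 215, 214, 203, 176, 149, 138, 135, 126, 109, 102, 104, 121, 155, 188, 207, 210, 206, 182, 123, 84, 75, 71, 75, 91, 125, 162, 183, 184, 170, 142, 108, 106, 130, 150, 156, 156, 156, 157, 157, 156, 153, 153, 152, 153, 156, 162, 177, 194]
250 [149, 148, 150, 151, 151, 149, 156, 186, 207, 214, 214, 209, 194, 175, 160, 144, 132, 139, 162, 190, 206, 213, 214, 214, 214, 209, 196, 184, 174, 169, 180, 194, 206, 209, 200, 176, 139, 108, 98, 111, 136, 149, 153, 155, 157, 158, 158, 155, 155, 156, 159, 176, 198, 214, 213, 190]
190 [92, 94, 112, 107, 82, 94, 111, 113, 112, 112, 113, 109, 58, 65, 88, 116, 130, 143, 145, 151]
193 [94, 114, 116, 90, 60, 58, 59, 60, 81, 112, 114, 111, 63, 55, 57, 57, 57, 59, 56, 41]
196 [93, 90, 91, 65, 61, 67, 61, 76, 113, 115, 113, 86, 60, 58, 58, 59, 59, 56, 59, 62]
[-0.38439144 -0.16499821] [-0.30966878  0.27216194]
```

step_arm(targets="-1 -0.003 0.005 -0.02 0 0 0.008; -1 -0.003 0.005 -0.035 0 0 0.008; -1 -0.003 0.005 -0.048 0 0 0.008; -1 -0.003 0.005 -0.056 0 0 0.008; -1 -0.003 0.005 -0.056 0 0 0.008; -1 -0.003 0.005 -0.056 0 0 0.008")

```text
clock: 7.3
eef_pos: [0.5743, 0.2455, 0.1897]
tool_rot: [0.743, 0.669, -0.001, -0.0]
ft_force: [0.2, 0.4, -1.7]
grip_width: 0.0128
grasp_force: 59.1
```

step_arm(targets="-1 0 0 -0.003 0 0 0; -1 0 0 -0.006 0 0 0; -1 0 0 -0.009 0 0 0; -1 0 0 -0.012 0 0 0; -1 0 0 -0.015 0 0 0; -1 0 0 -0.015 0 0 0")

```text
clock: 7.8
eef_pos: [0.5746, 0.2455, 0.1825]
tool_rot: [0.743, 0.669, -0.0, -0.0]
ft_force: [0.2, -0.7, -1.6]
grip_width: 0.0126
grasp_force: 59.2
```

step_arm(targets="-1 0 0 -0.002 0 0 0; -1 0 0 -0.004 0 0 0; -1 0 0 -0.006 0 0 0; -1 0 0 -0.008 0 0 0; -1 0 0 -0.01 0 0 0; -1 0 0 -0.01 0 0 0")

```text
clock: 8.3
eef_pos: [0.575, 0.2458, 0.1779]
tool_rot: [0.743, 0.669, 0.0, 0.0]
ft_force: [0.6, 1.4, -0.6]
grip_width: 0.0127
grasp_force: 59.2
```

step_arm(targets="-1 0 0 -0.002 0 0 0; -1 0 0 -0.004 0 0 0; -1 0 0 -0.006 0 0 0; -1 0 0 -0.008 0 0 0; -1 0 0 -0.01 0 0 0; -1 0 0 -0.01 0 0 0")

```text
clock: 8.8
eef_pos: [0.5749, 0.2458, 0.1727]
tool_rot: [0.743, 0.669, 0.0, 0.0]
ft_force: [1.7, 1.2, -1.2]
grip_width: 0.0128
grasp_force: 59.2
```

step_arm(targets="-1 0 0 -0.002 0 0 0; -1 0 0 -0.004 0 0 0; -1 0 0 -0.005 0 0 0; -1 0 0 -0.006 0 0 0; -1 0 0 -0.006 0 0 0")

```text
clock: 9.22
eef_pos: [0.5752, 0.2459, 0.1707]
tool_rot: [0.743, 0.669, 0.001, 0.0]
ft_force: [2.3, 0.8, 3.6]
grip_width: 0.0125
grasp_force: 59.9
```

step_arm(targets="-0.6 0 0 0 0 0 0; -0.3 0 0 0 0 0 0; 0 0 0 0 0 0 0; 0.2 0 0 0 0 0 0; 0.2 0 0 0 0 0 0; 0.2 0 0 0 0 0 0")

```text
clock: 9.72
eef_pos: [0.5744, 0.2454, 0.1694]
tool_rot: [0.743, 0.669, -0.001, -0.0]
ft_force: [-0.4, -0.9, 0.2]
grip_width: 0.0512
grasp_force: 0.0
```

step_arm(targets="0.2 0 0 0.03 0 0 0; 0.2 0 0 0.08 0 0 0; 0.2 0 0 0.15 0 0 0; 0.2 0 0 0.22 0 0 0; 0.2 0 0 0.28 0 0 0; 0.2 0.02 -0.07 0.3 0 0 0; 0.2 0.02 -0.14 0.3 0 0 0; 0.2 0.02 -0.21 0.3 0 0 0; 0.2 0.02 -0.28 0.3 0 0 0; 0.2 0.02 -0.36 0.3 0 0 0")

```text
clock: 10.55
eef_pos: [0.5844, 0.0648, 0.3198]
tool_rot: [0.743, 0.67, 0.0, -0.0]
ft_force: [1.3, -0.1, -0.1]
grip_width: 0.0515
grasp_force: 0.0
```

step_arm(targets="0.2 -0.01 -0.08 0 0 0 0; 0.2 -0.02 -0.16 0 0 0 0; 0.2 -0.03 -0.24 0 0 0 -0.05; 0.2 -0.04 -0.32 0 0 0 -0.1; 0.2 -0.06 -0.4 0 0 0 -0.15; 0.2 -0.07 -0.48 0 0 0 -0.2; 0.2 -0.08 -0.56 0 0 0 -0.218; 0.2 -0.09 -0.64 0 0 0 -0.218; 0.2 -0.1 -0.71 0 0 0 -0.218; 0.2 -0.105 -0.741 0 0 0 -0.218")

```text
clock: 11.38
eef_pos: [0.5307, -0.3094, 0.3192]
tool_rot: [0.799, 0.601, -0.001, 0.0]
ft_force: [0.5, -0.6, -0.6]
grip_width: 0.0508
grasp_force: 0.0
```

step_arm(targets="0.2 0 0 -0.06 0 0 0; 0.2 0 0 -0.12 0 0 0; 0.2 0 0 -0.18 0 0 0; 0.2 0 0 -0.21 0 0 0; 0.2 0 0 -0.21 0 0 0; 0.2 0 0 -0.21 0 0 0")

```text
clock: 11.88
eef_pos: [0.5318, -0.3042, 0.2142]
tool_rot: [0.797, 0.603, -0.0, -0.001]
ft_force: [0.1, -0.8, 1.5]
grip_width: 0.0514
grasp_force: 0.0
```

```bash
python3 - <<'E'
from h import *
t=bot.camera("top"); s=bot.camera("side")
cv2.imwrite("pics/t5.png",t[:,:,::-1]); cv2.imwrite("pics/s5.png",s[:,:,::-1])
c=lambda im,x,y,w,h,W:cv2.resize(im[y:y+h,x:x+w,::-1],(W,400),interpolation=cv2.INTER_CUBIC)
cv2.imwrite("pics/c5.png",np.hstack([c(t,190,160,100,160,250),c(s,340,90,100,150,267),c(s,190,190,100,150,267)]))
E
```

```text
(no output)
```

View pics/c5.png

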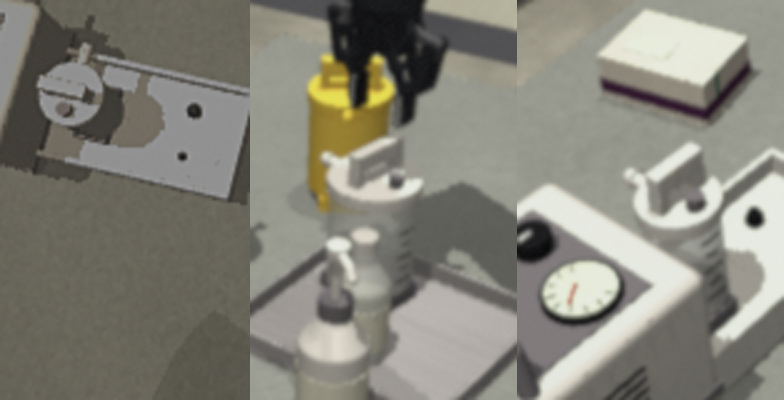

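step_arm(targets="0.2 0 0 -0.04 0 0 0; 0.2 0 0 -0.075 0 0 0; 0.2 0 0 -0.1 0 0 0; 0.2 0 0 -0.1 0 0 0; 0.2 0 0 -0.1 0 0 0")

```text
clock: 12.4
eef_pos: [0.5328, -0.305, 0.1661]
tool_rot: [0.797, 0.603, 0.0, 0.001]
ft_force: [0.9, -0.2, 0.1]
grip_width: 0.0514
grasp_force: 0.0
```

step_arm(targets="-0.2 0 0 0 0 0 0; -0.5 0 0 0 0 0 0; -0.8 0 0 0 0 0 0; -1 0 0 0 0 0 0; -1 0 0 0 0 0 0; -1 0 0 0 0 0 0; -1 0 0 0 0 0 0; -1 0 0 0 0 0 0")

```text
clock: 13.07
eef_pos: [0.5334, -0.3055, 0.1665]
tool_rot: [0.798, 0.603, 0.001, 0.002]
ft_force: [1.5, -0.1, 6.7]
grip_width: 0.0127
grasp_force: 61.9
```

step_arm(targets="-1 0 0 0.02 0 0 0; -1 0 0 0.06 0 0 0; -1 0 0 0.1 0 0 0; -1 0 0 0.16 0 0 0; -1 0 0 0.22 0 0 0; -1 0 0 0.28 0 0 0; -1 0 0 0.34 0 0 0; -1 0 0 0.36 0 0 0; -1 0 0 0.36 0 0 0")

```text
clock: 13.82
eef_pos: [0.5325, -0.3052, 0.3476]
tool_rot: [0.798, 0.603, 0.001, 0.002]
ft_force: [-0.1, 0.4, -4.9]
grip_width: 0.0126
grasp_force: 60.4
```

step_arm(targets="-1 0.02 0.04 0 0 0 0; -1 0.04 0.1 0 0 0 0; -1 0.07 0.16 0 0 0 0; -1 0.1 0.22 0 0 0 0; -1 0.12 0.28 0 0 0 0.05; -1 0.13 0.34 0 0 0 0.1; -1 0.135 0.4 0 0 0 0.15; -1 0.135 0.46 0 0 0 0.2; -1 0.135 0.52 0 0 0 0.218; -1 0.135 0.58 0 0 0 0.218")

```text
clock: 14.65
eef_pos: [0.5983, -0.0134, 0.3416]
tool_rot: [0.743, 0.669, -0.002, -0.002]
ft_force: [0.4, 0.1, -4.8]
grip_width: 0.0128
grasp_force: 60.4
```

step_arm(targets="-1 -0.01 0.06 0 0 0 0; -1 -0.02 0.12 0 0 0 0; -1 -0.04 0.18 -0.02 0 0 0; -1 -0.06 0.24 -0.06 0 0 0; -1 -0.073 0.29 -0.1 0 0 0; -1 -0.073 0.302 -0.15 0 0 0; -1 -0.073 0.302 -0.19 0 0 0; -1 -0.073 0.302 -0.21 0 0 0; -1 -0.073 0.302 -0.21 0 0 0; -1 -0.073 0.302 -0.21 0 0 0")

```text
clock: 15.48
eef_pos: [0.5623, 0.1355, 0.2385]
tool_rot: [0.743, 0.669, -0.002, -0.001]
ft_force: [0.2, -0.2, -4.4]
grip_width: 0.0127
grasp_force: 60.4
```

```bash
python3 - <<'E'
from h import *
t=bot.camera("top"); s=bot.camera("side")
o=bot.get_obs(); e=o["eef_pos"]; q=o["tool_rot"]; y=2*np.arctan2(q[1],q[0])-np.pi/2; print(e.round(4),"yaw",y.round(3),o["ft_force"].round(1))
u=e[2]-.1625; d=np.array([np.cos(y),np.sin(y)])
S=proj("side",[*(e[:2]-.028*d),u+.153]);T=proj("top",[*(e[:2]+.072*d),u+.137])
print("stub s",S,"port t",T,"lid side",lid("side",e,u+.143,.05),"lid top",lid("top",e,u+.143,.05))
c=lambda im,x,y,w,h:cv2.resize(im[y:y+h,x:x+w,::-1],(400,400),interpolation=cv2.INTER_CUBIC)
cv2.imwrite("pics/c6.png",np.hstack([c(t,210,155,100,100),c(s,230,190,100,100)]))
E
```

```text
[0.5639 0.1357 0.2409] yaw -0.105 [-0.2  0.  -5.2]
stub s [292.81589121 213.7742655 ] port t [261.77844726 174.42059753] lid side (array([259.7, 199.4]), array([306.5, 227.3])) lid top (array([233.6, 181.6]), array([274.1, 221.4]))
```

View pics/c6.png

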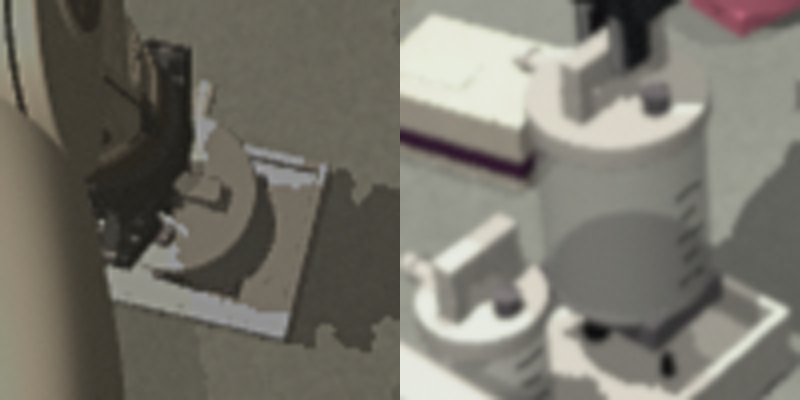

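step_arm(targets="-1 0 0 -0.02 0 0 0; -1 0 0 -0.035 0 0 0; -1 0 0 -0.048 0 0 0; -1 0 0 -0.058 0 0 0; -1 0 0 -0.058 0 0 0")

```text
clock: 16.0
eef_pos: [0.5622, 0.1357, 0.209]
tool_rot: [0.743, 0.669, -0.001, -0.001]
ft_force: [-1.1, -0.6, -5.5]
grip_width: 0.0126
grasp_force: 60.3
```

step_arm(targets="-1 0 0 -0.003 0 0 0; -1 0 0 -0.006 0 0 0; -1 0 0 -0.009 0 0 0; -1 0 0 -0.012 0 0 0; -1 0 0 -0.014 0 0 0; -1 0 0 -0.014 0 0 0")

```text
clock: 16.5
eef_pos: [0.5631, 0.1361, 0.2036]
tool_rot: [0.743, 0.669, -0.0, -0.0]
ft_force: [0.2, 0.1, -6.1]
grip_width: 0.0126
grasp_force: 60.3
```

step_arm(targets="-1 0 0 -0.002 0 0 0; -1 0 0 -0.004 0 0 0; -1 0 0 -0.006 0 0 0; -1 0 0 -0.008 0 0 0; -1 0 0 -0.008 0 0 0")

```text
clock: 16.92
eef_pos: [0.5634, 0.1362, 0.1997]
tool_rot: [0.743, 0.669, 0.0, 0.0]
ft_force: [1.0, 0.7, -4.7]
grip_width: 0.0126
grasp_force: 60.4
```

step_arm(targets="-1 0 0 -0.002 0 0 0; -1 0 0 -0.004 0 0 0; -1 0 0 -0.006 0 0 0; -1 0 0 -0.008 0 0 0; -1 0 0 -0.008 0 0 0")

```text
clock: 17.33
eef_pos: [0.5633, 0.1361, 0.1956]
tool_rot: [0.743, 0.669, 0.0, 0.0]
ft_force: [1.8, 0.4, -5.9]
grip_width: 0.0126
grasp_force: 60.4
```

step_arm(targets="-1 0 0 -0.002 0 0 0; -1 0 0 -0.004 0 0 0; -1 0 0 -0.006 0 0 0; -1 0 0 -0.007 0 0 0; -1 0 0 -0.007 0 0 0")

```text
clock: 17.75
eef_pos: [0.5635, 0.1362, 0.1927]
tool_rot: [0.743, 0.669, 0.0, 0.0]
ft_force: [1.8, 1.4, -3.7]
grip_width: 0.0126
grasp_force: 60.6
```

step_arm(targets="-1 0 0 -0.001 0 0 0; -1 0 0 -0.002 0 0 0; -1 0 0 -0.003 0 0 0; -1 0 0 -0.003 0 0 0")

```text
clock: 18.08
eef_pos: [0.5639, 0.1364, 0.1925]
tool_rot: [0.743, 0.669, 0.001, 0.001]
ft_force: [-0.2, 1.4, 4.7]
grip_width: 0.0129
grasp_force: 61.8
```

Seated at the expected height (0.1925), contact felt. Release, rise, and check.

step_arm(targets="-0.6 0 0 0 0 0 0; -0.3 0 0 0 0 0 0; 0 0 0 0 0 0 0; 0.2 0 0 0 0 0 0; 0.2 0 0 0 0 0 0; 0.2 0 0 0 0 0 0")

```text
clock: 18.58
eef_pos: [0.563, 0.136, 0.1906]
tool_rot: [0.743, 0.669, -0.0, -0.0]
ft_force: [-0.5, -0.6, -0.1]
grip_width: 0.0512
grasp_force: 0.0
```

step_arm(targets="0.2 0 0 0.03 0 0 0; 0.2 0 0 0.08 0 0 0; 0.2 0 0 0.15 0 0 0; 0.2 0 0 0.22 0 0 0; 0.2 0 0 0.28 0 0 0; 0.2 0 0 0.32 0 0 0; 0.2 0 -0.08 0.32 0 0 0; 0.2 0 -0.16 0.32 0 0 0; 0.2 0 -0.24 0.32 0 0 0; 0.2 0 -0.32 0.32 0 0 0")

```text
clock: 19.42
eef_pos: [0.563, -0.0251, 0.3509]
tool_rot: [0.743, 0.67, 0.0, 0.0]
ft_force: [1.4, -0.5, -0.3]
grip_width: 0.0516
grasp_force: 0.0
```

step_arm(targets="0.2 0 -0.08 0 0 0 0; 0.2 0 -0.16 0 0 0 0; 0.2 0 -0.24 0 0 0 0; 0.2 0 -0.3 0 0 0 0; 0.2 0 -0.3 0 0 0 0")

```text
clock: 19.83
eef_pos: [0.5624, -0.1798, 0.3499]
tool_rot: [0.745, 0.667, -0.001, 0.0]
ft_force: [-0.3, 0.2, -0.7]
grip_width: 0.0513
grasp_force: 0.0
```

```bash
python3 - <<'E'
from h import *
t=bot.camera("top"); s=bot.camera("side"); print(bot.get_obs()["eef_pos"])
for nm,c,h,r,xs,xp in (("coll",(.5631,.1371),.145,.05,.028,.072),("over",(.5746,.246),.125,.035,.019,.057)):
    d=np.array([np.cos(-.104),np.sin(-.104)])
    print(nm,"lid top",lid("top",c,.03+h-.002,r),"lid side",lid("side",c,.03+h-.002,r),"stub",proj("top",[*(c-xs*d),.03+h+.009]).round(1),"port",proj("top",[*(c+xp*d),.03+h-.008]).round(1))
c=lambda im,x,y,w,h:cv2.resize(im[y:y+h,x:x+w,::-1],(400,400),interpolation=cv2.INTER_CUBIC)
cv2.imwrite("pics/c7.png",np.hstack([c(t,195,160,100,100),c(s,230,200,100,100)]))
E
```

```text
[ 0.56287577 -0.17515048  0.35028954]
coll lid top (array([237.5, 186.3]), array([276. , 224.1])) lid side (array([261.5, 217.2]), array([307.1, 245.7])) stub [253.1 214.7] port [264.2 179.4]
over lid top (array([205.3, 184.5]), array([231.6, 210.2])) lid side (array([233.1, 253.6]), array([266.8, 276.3])) stub [215.2 203.3] port [225.  177.7]
```

View pics/c7.png

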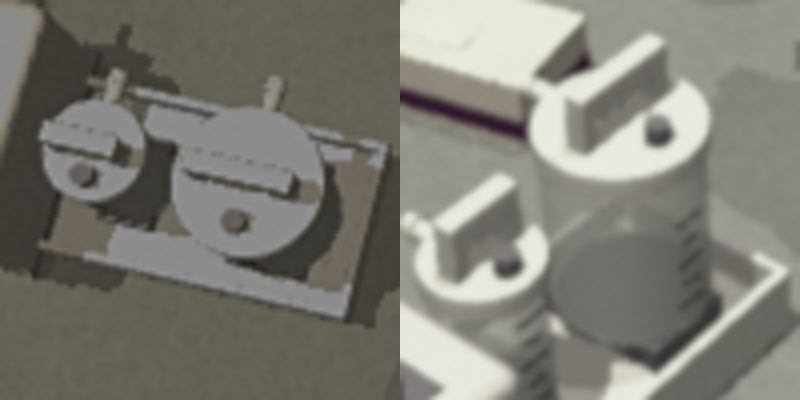

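Both jars sit within a pixel of where they should be. In the top view the collection lid spans u 237–276, v 186–224 and the overflow lid u 205–231, v 184–210. The ports are on the thick-peg side and the feet are down.

```bash
python3 -c "
from workcell import bot
print(bot.job_done())"
```

```text
the job is handed in; nothing more can be done
None
```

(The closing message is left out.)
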